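# Take the regulator off the test rail

## Task

Switch the alternator test stand off by pushing its lever fully over, away from the robot. Then pull the regulator with the finned heat sink straight out from the sloping rail against its sprung catches, reaching in under the meter bar, and stand it upright in the empty compartment of the yellow parts bin, lowering it to the floor of the bin before you let go. Leave the capacitor unit clipped on the rail and do not disturb the other things on the bench.

Things in the scene. Friction and masses are not known exactly. Their poses are not given: they have to be found in the camera images.
- stand: Grey steel test stand, fixed, 130 x 240 mm. Origin: middle of its footprint on the table; z up, x away from the robot (at yaw 0), y along its rail. Its panel slopes 35 degrees, facing up and away from the robot (+x), 55 mm above the origin. Over the panel a meter bar, 30 x 210 x 35 mm, spans x = 2 to 32, z = 200 to 235 mm, on posts on the robot's side: it bars the way straight down.
- station_right (a point): Middle of the right place (stand y = -70 mm) on the 35 mm wide, 8 mm high rail, at the panel's surface; either unit may be here. Two sprung catches (10 mm steel bars along y) hold a unit's foot at its high and low end; housings rise 22 mm from the panel. 10 to 20 N square to the panel frees a unit within 10 mm; it is clear of rail and stops after 15 mm.
- station_left (a point): The same for the left place (stand y = +70 mm).
- regulator: The unit to take off: black foot, finned aluminium heat sink on top, 0.28 to 0.46 kg. Origin: centre of its underside; z up through the heat sink, x along its 70 mm length, y across its 46 mm width. Foot 50 mm high, 80 mm long over the ridges at its ends; total height 95 mm. On the rail its underside is on the panel and z leans 35 degrees away from the robot (stand +x). It stands by itself on a level floor.
- heat_sink (a point): Middle of the regulator's heat sink, 72.5 mm from its underside; axes as the regulator's. The heat sink is 34 mm wide (y; grip across this), 60 mm long (x), 45 mm high (z).
- capacitors: The other unit on the rail, to be left: the same black foot (70 x 46 x 50 mm) with two upright round aluminium cans, 31 mm in diameter and 43 mm high. Origin and axes as for the regulator.
- supply_switch (a joint): Angle (rad) of the toggle lever at the stand's left (+y) end: starts at 0 to 0.2, leaning 0.5 to 0.3 rad towards the robot; 1.0 is its stop, leaning 0.5 rad away from the robot, which is off. It needs about 1 N and stays where it is left. Its base block is 70 x 50 x 25 mm.
- supply_switch_tip (a point): Centre of the black ball, 26 mm in diameter, at the end of the switch lever (a 10 mm rod), 80 mm from the lever's axis.
- switch_pivot (a point): Point on the lever's axis, 22 mm above the table, fixed on the stand (10 mm farther from the robot than the stand's origin and 200 mm to the left); the lever turns about the stand's y.
- bin: The yellow plastic parts bin, fixed, 180 (x) x 210 (y) x 50 mm high, walls and floor 5 mm. Origin: centre of its underside; z up, x away from the robot (at yaw 0). A wall along its middle makes two compartments: the right one (-y) holds old parts, the left one (+y) is empty.
- bin_empty (a point): Centre of the floor of the bin's empty compartment, 5 mm above the table; axes as the bin's. The compartment is 170 mm (x) by 98 mm (y) inside, 45 mm deep.
- wrench: A steel wrench 180 mm long lying between stand and alternator; origin under its middle. To be left alone.
- pulley: A steel belt pulley, 70 mm in diameter and 26 mm high; origin under its centre. To be left alone.
- rotor: An alternator rotor standing upright, 90 mm in diameter and 90 mm high; origin under its centre. To be left alone.
Mind the look-alikes: they are no part of the job. Leave any blue or pink look-alike of the regulator alone.

How it is judged:
On the way, in this order (a step that is already met when the one before it is completed fails the run):
1. the switch lever is pushed fully over to off, with the regulator still on the rail (value of joint supply_switch above 0.9 rad), for 0.2 s.
2. the regulator is pulled off the rail and lifted clear (z of regulator in the frame of stand above 0.11 m and contact force between the fingers and regulator above 0.5 N), for 0.1 s.
3. the regulator is lowered onto the floor of the empty compartment while still held (x of regulator in the frame of bin_empty between -0.048 and 0.048 m and y of regulator in the frame of bin_empty between -0.03 and 0.03 m and z of regulator in the frame of bin_empty below 0.012 m and contact force between the fingers and regulator above 0.5 N), for 0.1 s.
At the end, for the whole second after the job is handed in: Lever past 0.9 rad; regulator still and upright (0.1 rad) in the empty compartment, underside under 12 mm above its floor, middle within 48 mm (x) and 30 mm (y) of its centre; capacitor unit still on the rail within 10 mm of its place (value of joint supply_switch above 0.9 rad and x of regulator in the frame of bin_empty between -0.048 and 0.048 m and y of regulator in the frame of bin_empty between -0.03 and 0.03 m and z of regulator in the frame of bin_empty below 0.012 m and angle between regulator's own z axis and vertical below 0.1 rad and linear speed of regulator below 0.02 m/s and distance of capacitors from where it was at the start of the episode below 0.01 m); the robot touches nothing.
It fails at once if the capacitor unit is pulled off its place (moved over 10 mm) (distance of capacitors from where it was at the start of the episode above 0.01 m).
It fails at once if the wrench is moved over 50 mm (distance of wrench from where it was at the start of the episode above 0.05 m).
It fails at once if the pulley is moved over 50 mm (distance of pulley from where it was at the start of the episode above 0.05 m).
It fails at once if the rotor is moved over 50 mm (distance of rotor from where it was at the start of the episode above 0.05 m).
It also fails if it takes over 61 s, if anything falls off the work surface, if the arm or the gripper's body presses on something with over 40 N, if the wrist force passes 120 N, or if a joint passes its speed limit or range.

## Robot

A 6-joint arm with a two-finger parallel gripper is mounted at the origin on the work surface. World frame = base frame: x ahead of the robot, y to its left, z up, the work surface at z = 0. Lengths are in m, angles in rad, forces in N, time in s.
With the tool pointing down it reaches from about 0.25 to 0.775 m from the base axis. Payload 4 kg.
Tool frame: the origin (TCP) lies midway between the tips of the shut fingers; the grasp point (between the pads) lies 19 mm behind it; z points along the fingers, y is the line along which they close (so a half turn about z gives the same grasp; the last joint's range is limited). The gripper opens to 85 mm and grips with 20 to 120 N. Pads are 22 mm wide; open, the fingers measure 114 mm over their backs; the gripper's body (76 mm by 85 mm) begins 54 mm behind the grasp point. The pads swing forward as they close: fully open they stand 13 mm farther back than shut.
Start: joints at [1.201, 0.087, 1.371, -0, 1.684, -0.103], TCP at [0.145, 0.531, 0.231] pointing down, gripper open.
Joint ranges: [-3.1, 3.1], [-0.76, 2.03], [0.27, 2.55], [-1.08, 4.22], [0.17, 2.65], [-2.57, 2.57]. Speed limits (rad/s): [2.79, 2.79, 3.14, 3.14, 3.14, 3.14].

## Interface

Orientations are given as a rotation vector (axis times angle).
In Python, from bench import env gives the robot as it stands.
- The arm moves only by the tool jog_arm, never from a script. Its argument "motion" is a list that holds one entry, the list of rows, each a list of 6 numbers: the shift along the world's x, y, z in mm, then the turn, a rotation vector about the world's x, y, z in rad. In form: [[[x, y, z, ax, ay, az], ...]]. A call has 1 to 5 rows; each row shifts and turns the commanded pose from where the row before left it; what a row does not reach is not made up. A row lasts 1/8 s, in which the tool goes at most 62.5 mm and 10.7 degrees, less where a joint would pass 70% of its speed; a pose out of reach is approached as far as the arm can. A call is refused whole if a number of a shift passes 62.5 or a number of a turn 0.188, either way. A call with a gripper value outside its range is refused whole. "gripper" is the finger opening in mm, from 0 to 85.4, set as the call begins (left out, the last holds). The fingers move at their own pace and stop on an object; the grip force is fixed at half the most. Time passes only in rows, so rows that do not move let the fingers close. It gives the time, the measured TCP pose, the force, the opening and the grip force at its end, in the units of the state.
- env.get_state(): the state, without advancing time (a new reading comes with each control period).
- env.grab_frame(name): name is "scene" or "top" or "wrist"; returns the picture (420x560x3 uint8, red, green, blue); there is no depth.
- env.calibration(name): a dict with "intrinsics" (3x3 intrinsics, pixels), "extrinsics" (4x4, takes a point from camera to world coordinates); the wrist camera has in their place "tool_from_camera" (4x4, takes a point from camera to tool coordinates, whose origin is the TCP and whose axes are the flange's). Camera axes: x right, y down, z forward; pixel columns grow to the right and rows downward; lengths in m; the calibration is good to about 2 mm. A picture is of the moment at which its call begins: read the wrist's pose just before it. calibration takes no time and is no camera call.
- env.finish_job(): hands the job in; it is judged then, once.
The state is a dict: "time_s": time; "joints": joint angles; "qd": joint speeds; "effort": joint torques, N m; "ee_pos": TCP position; "eef_rot": TCP orientation; "force": force on the tool from outside, world axes, zero at the start; "moment": the same for the moment, N m; "gripper_width": finger opening in m; "grip_force": force on a finger pad.
Only numpy, scipy, OpenCV 4.12 (cv2) and the standard library are available. Lean on these libraries where they do the work, as an engineer would, in place of code of your own. Each camera call takes 0.05 s, during which the arm holds its last target. There are 200 camera calls.

## Working session

There is one attempt and no reset: what is moved stays moved. The work goes in short steps, Python scripts to look and compute and a tool call to move; the robot and the scene stay as the last step left them, time stands still between calls to the robot, and variables do not carry over. Pictures are saved under pics/ and viewed, at most 10 in all, crops included, and the job is handed in when it is done.

Besides the shell and the picture viewer there is one more tool, called as name(argument=value, ...) on one line, values as JSON. jog_arm: Moves the arm, as the interface text tells. Its arguments: {"type":"object","properties":{"motion":{"type":"array"},"gripper":{"type":"number"}},"required":["motion"]}

```bash
mkdir -p pics; python3 - <<'E'
from bench import env
import cv2,numpy as np
np.set_printoptions(precision=4,suppress=True)
s=env.get_state();print(s)
for n in("scene","top"):
    im=env.grab_frame(n);cv2.imwrite(f"pics/{n}0.png",im[:,:,::-1]);c=env.calibration(n);print(c)
print(env.calibration("wrist"))
E
```

```text
{'time_s': 0.0, 'joints': array([ 1.2009,  0.088 ,  1.3723,  0.    ,  1.6836, -0.1031]), 'qd': array([ 0.0012,  0.    , -0.0008, -0.0006,  0.0004,  0.0002]), 'effort': array([  0.0012, -35.1866, -31.3276,   0.0001,   0.0107,   0.    ]), 'ee_pos': array([0.1448, 0.5301, 0.2301]), 'eef_rot': array([-0.4178, -3.1131,  0.0035]), 'force': array([-0.1515,  0.8489,  0.1052]), 'moment': array([-0.0104,  0.0137,  0.0028]), 'grip_force': 0.0, 'gripper_width': 0.08542971762565184}
{'intrinsics': array([[469.9247,   0.    , 270.9989],
       [  0.    , 469.9247, 211.2396],
       [  0.    ,   0.    ,   1.    ]]), 'extrinsics': array([[ 0.7262,  0.4704, -0.5014,  1.1316],
       [ 0.6875, -0.5057,  0.5212, -0.6344],
       [-0.0084, -0.7232, -0.6906,  0.8903],
       [ 0.    ,  0.    ,  0.    ,  1.    ]])}
{'intrinsics': array([[456.5249,   0.    , 280.888 ],
       [  0.    , 456.5249, 212.7093],
       [  0.    ,   0.    ,   1.    ]]), 'extrinsics': array([[ 0.0003, -0.9961,  0.0881,  0.4407],
       [-0.9999, -0.0014, -0.0123, -0.0283],
       [ 0.0124, -0.088 , -0.996 ,  1.0974],
       [ 0.    ,  0.    ,  0.    ,  1.    ]])}
{'intrinsics': array([[371.5912,   0.    , 283.1507],
       [  0.    , 371.5912, 208.2578],
       [  0.    ,   0.    ,   1.    ]]), 'tool_from_camera': array([[ 0.0003, -0.9504, -0.311 ,  0.0801],
       [ 1.    ,  0.0004,  0.    ,  0.    ],
       [ 0.0001, -0.311 ,  0.9504, -0.1429],
       [ 0.    ,  0.    ,  0.    ,  1.    ]])}
```

View pics/top0.png

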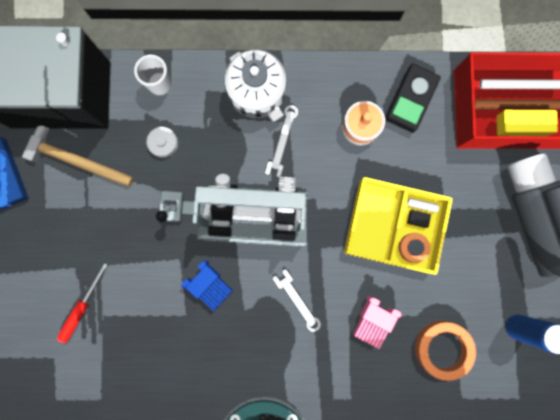

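View pics/scene0.png

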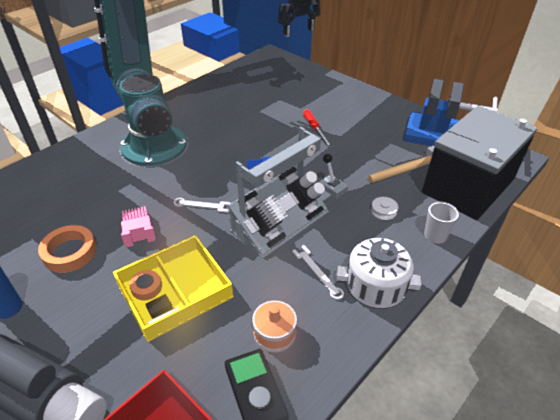

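The top view shows the stand (195–305, 187–243), the switch ball (161,215) and the yellow bin with its empty compartment on the left, around (376,225). In the scene view, the finned unit is at (272,208) in the right place and the two cans are at (312,185) in the left place. The blue (208,287) and pink (377,322) finned look-alikes lie on the bench. Next is an enlarged crop to confirm this.

```bash
python3 - <<'E'
import cv2,numpy as np
a=cv2.imread("pics/scene0.png")[120:265,215:365];b=cv2.imread("pics/top0.png")[165:280,145:325]
a=cv2.resize(a,None,fx=4,fy=4,interpolation=2)
cv2.imwrite("pics/c1.png",a)
b=cv2.imread("pics/top0.png")[165:285,145:315]
cv2.imwrite("pics/c2.png",cv2.resize(b,None,fx=4.5,fy=4.5,interpolation=2))
b=cv2.imread("pics/top0.png")[165:285,335:465]
cv2.imwrite("pics/c3.png",cv2.resize(b,None,fx=4.5,fy=4.5,interpolation=2))
E
```

```text
(no output)
```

View pics/c1.png

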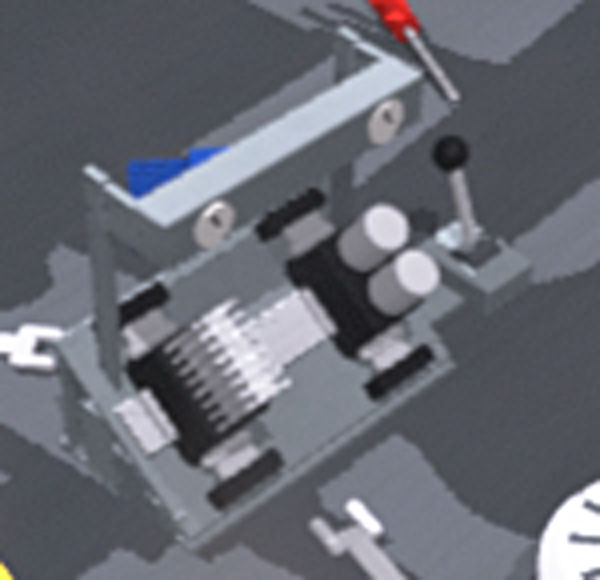

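View pics/c2.png

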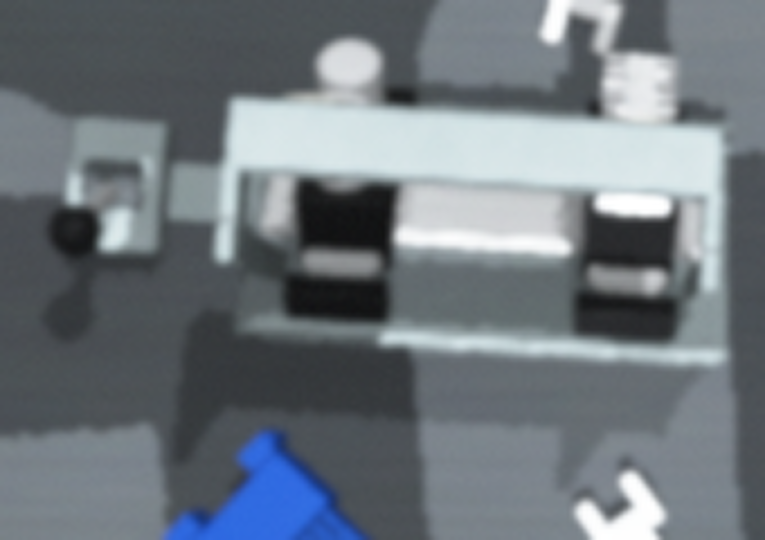

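View pics/c3.png

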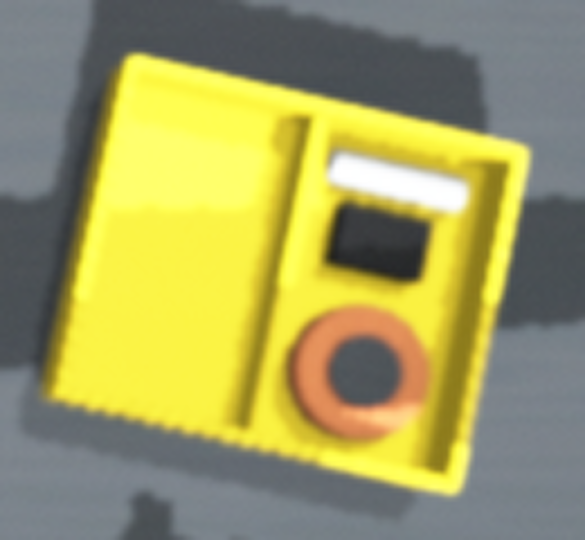

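In the crops, the right-hand unit on the rail has fins on a black foot (c1 around (220,370)) and is the regulator. The left-hand one with two round cans (c1 around (385,260)) is the capacitor unit. The blue and pink units lie on the bench and aren't on the rail. The lever leans towards the robot, with its ball at c2 (75,230). I'll fit the stand and bin poses from these pixels.

```bash
cat > h.py <<'E'
from bench import env
import numpy as np, cv2
from scipy.optimize import least_squares
from scipy.spatial.transform import Rotation as R
np.set_printoptions(precision=4,suppress=True)
C={n:env.calibration(n) for n in("scene","top")}
def proj(n,P,c=None):
    E=C[n]["extrinsics"] if c is None else c[1]; K=C[n]["intrinsics"] if c is None else c[0]
    q=(np.linalg.inv(E)@np.append(P,1))[:3]; q=K@q; return q[:2]/q[2]
def place(p,v):
    c,s=np.cos(p[2]),np.sin(p[2]); return np.array([p[0]+c*v[0]-s*v[1],p[1]+s*v[0]+c*v[1],v[2]])
def fit(obs,p0):
    f=lambda p:np.concatenate([proj(n,place(p,np.array(v)/1e3))-px for n,v,px in obs])
    r=least_squares(f,p0,loss='soft_l1'); print(r.x,"res",f(r.x).reshape(-1,2).round(1).tolist()); return r.x
E
python3 - <<'E'
from h import *
t=lambda x,y:(x/4.5+145,y/4.5+165); s=lambda x,y:(x/4+215,y/4+120); b=lambda x,y:(x/4.5+335,y/4.5+165)
S=fit([("top",(32,105,235),t(232,98)),("top",(32,-105,235),t(724,125)),("top",(-65,120,100.5),t(238,335)),("top",(-65,-120,100.5),t(725,358)),
("scene",(32,-105,235),s(157,225)),("scene",(32,105,235),s(418,75)),("scene",(65,-120,9.5),s(190,548)),("scene",(-65,-120,100.5),s(60,345))],[.45,0.05,0])
B=fit([("top",(90,105,50),b(130,55)),("top",(90,-105,50),b(530,150)),("top",(-90,-105,50),b(465,495)),("top",(-90,105,50),b(45,400))],[.4,-.3,-.2])
piv=place(S,[.01,.2,.022]);print("pivot",piv)
f=lambda P:np.concatenate([proj("top",P)-t(75,230),proj("scene",P)-s(450,153)])
r=least_squares(f,piv+[0,0,.08]);print("ball",r.x,f(r.x),"dist",np.linalg.norm(r.x-piv))
for a in(-.5,-.3,.5):print(a,place(S,[.01+.08*np.sin(a),.2,.022+.08*np.cos(a)]))
n=np.array([np.sin(np.radians(35)),0,np.cos(np.radians(35))])
st=np.array([0,-.07,.055]);
for d in(0,.0725,.0875,.095):print(d,place(S,st+d*n),proj("top",place(S,st+d*n)),proj("scene",place(S,st+d*n)))
print("bin_empty",place(B,[0,.0515,.005]))
E
```

```text
[ 0.5296  0.0195 -0.048 ] res [[-0.8, -0.2], [0.1, -0.7], [-1.2, -0.1], [0.7, 0.2], [0.4, 1.3], [-0.4, -0.2], [-0.4, 0.2], [-4.5, -1.9]]
[ 0.5033 -0.3165 -0.2294] res [[0.2, 0.7], [-0.4, 0.1], [-1.3, -0.4], [2.5, -0.3]]
pivot [0.5492 0.2188 0.022 ]
ball [0.5227 0.2219 0.0972] [-0.63   -0.6346 -1.1128  0.2278] dist 0.07976443677409416
-0.5 [0.5109 0.2207 0.0922]
-0.3 [0.5256 0.22   0.0984]
0.5 [0.5875 0.217  0.0922]
0 [ 0.5262 -0.0504  0.055 ] [284.8716 215.6079] [258.6585 220.743 ]
0.0725 [ 0.5678 -0.0524  0.1144] [286.3601 194.2928] [269.8167 211.8924]
0.0875 [ 0.5764 -0.0528  0.1267] [286.6891 189.5812] [272.2832 209.9359]
0.095 [ 0.5806 -0.053   0.1328] [286.8566 187.1838] [273.5383 208.9403]
bin_empty [ 0.515  -0.2664  0.005 ]
```

jog_arm(motion=[[[21,-20.5,0,0,0,-0.186],[21,-20.5,0,0,0,-0.186],[21,-20.5,0,0,0,-0.186],[21,-20.5,0,0,0,-0.186],[21,-20.5,0,0,0,-0.186]]], gripper=0)

```text
time_s: 0.72
ee_pos: [0.2504, 0.4271, 0.2307]
eef_rot: [1.778, 2.59, -0.002]
force: [-0.8, 0.2, 0.8]
gripper_width: 0.0
grip_force: 0.0
```

jog_arm(motion=[[[21,-20.5,0,0,0,-0.186],[21,-20.5,0,0,0,-0.186],[21,-20.5,0,0,0,-0.186],[21,-20.5,0,0,0,-0.186],[21,-20.5,0,0,0,-0.186]]])

```text
time_s: 1.35
ee_pos: [0.3554, 0.3246, 0.2308]
eef_rot: [2.75, 1.518, -0.002]
force: [-0.1, 0.2, 0.4]
gripper_width: 0.0001
grip_force: 0.0
```

jog_arm(motion=[[[21,-20.5,0,0,0,-0.186],[21,-20.5,0,0,0,-0.186],[21,-20.5,0,0,0,-0.186],[21,-20.5,0,0,0,-0.186],[21,-20.5,0,0,0,-0.186]]])

```text
time_s: 1.98
ee_pos: [0.4604, 0.2222, 0.2307]
eef_rot: [3.139, 0.123, -0.002]
force: [-0.0, 0.3, -0.1]
gripper_width: 0.0
grip_force: 0.0
```

jog_arm(motion=[[[0,0,-48,0,0,-0.042],[0,0,-48,0,0,-0.042],[0,0,-49,0,0,-0.042],[15,0,0,0,0,0],[15,0,0,0,0,0]]])

```text
time_s: 2.6
ee_pos: [0.4927, 0.2236, 0.0885]
eef_rot: [-3.14, 0.064, -0.006]
force: [1.3, -0.1, 0.0]
gripper_width: -0.0
grip_force: 0.0
```

jog_arm(motion=[[[15,-1,0,0,0,0],[15,-1,0,0,0,0],[15,-1,0,0,0,0],[15,0,0,0,0,0],[8,0,0,0,0,0]]])

```text
time_s: 3.22
ee_pos: [0.5588, 0.2197, 0.0859]
eef_rot: [3.14, -0.065, -0.001]
force: [-1.5, -0.2, -0.5]
gripper_width: -0.0002
grip_force: 0.5
```

jog_arm(motion=[[[4,0,0,0,0,0],[3,0,0,0,0,0],[3,0,0,0,0,0],[2,0,0,0,0,0]]])

```text
time_s: 3.72
ee_pos: [0.569, 0.2202, 0.0862]
eef_rot: [3.141, -0.064, -0.004]
force: [-5.1, 0.0, 0.5]
gripper_width: 0.0002
grip_force: 2.6
```

jog_arm(motion=[[[3,0,0,0,0,0],[2,0,0,0,0,0],[0,0,0,0,0,0],[0,0,0,0,0,0]]])

```text
time_s: 4.22
ee_pos: [0.5694, 0.2202, 0.0861]
eef_rot: [3.139, -0.063, -0.02]
force: [-16.7, -1.0, 7.3]
gripper_width: 0.0004
grip_force: 7.7
```

```bash
python3 - <<'E'
from h import *
s=env.get_state();print(s['ee_pos'],s['force'],s['joints'])
for n,(a,b,c,d) in(("top",(175,270,130,240)),("scene",(130,230,290,390))):
    im=env.grab_frame(n)[:,:,::-1];cv2.imwrite(f"pics/lev_{n}.png",im)
    k=cv2.resize(im[a:b,c:d],(400,400),interpolation=2);globals()[n]=k
cv2.imwrite("pics/lev.png",np.hstack([top,scene]))
S=[.5296,.0195,-.048]
for a in(.3,.4,.5):
    P=place(S,[.01+.08*np.sin(a),.2,.022+.08*np.cos(a)]);print(a,P,proj("top",P),proj("scene",P))
E
```

```text
[0.5694 0.2202 0.0861] [-16.7318  -0.9888   7.2782] [0.275  0.2976 1.4164 0.0023 1.4404 1.8855]
0.3 [0.5728 0.2177 0.0984] [163.3749 192.715 ] [339.9797 166.4825]
0.4 [0.5803 0.2173 0.0957] [163.9203 189.5037] [342.0257 168.5185]
0.5 [0.5875 0.2169 0.0922] [164.5323 186.5014] [343.962  170.7231]
```

View pics/lev.png

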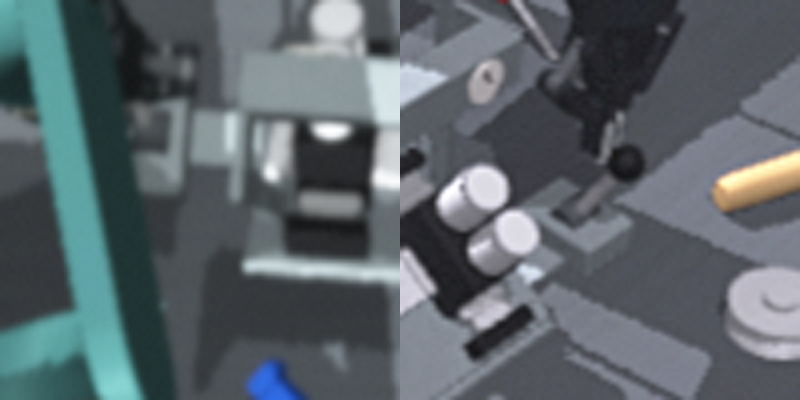

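The scene crop shows the ball at c(627,163), which is full-frame (347,171) and matches the off stop at +0.5 rad. The force also rose to 17 N, so the lever is fully over. Next I'll work out the grasp and the move to the pre-approach.

```bash
cat >> h.py <<'E'
S=np.array([.5296,.0195,-.048]); B=np.array([.5033,-.3165,-.2294])
a=np.radians(35); n=np.array([np.sin(a),0,np.cos(a)]); dn=np.array([np.cos(a),0,-np.sin(a)])
Rz=lambda w:R.from_euler('z',w)
Rg=Rz(S[2])*R.from_matrix(np.array([dn,[0,-1,0],-n]).T)
tgt=lambda d,e=.005:place(S,np.array([0,-.07,.055])+d*n+e*dn)
def todo(p,Rt):
    s=env.get_state(); print("shift mm",1e3*(p-s['ee_pos']),"turn",(Rt*R.from_rotvec(s['eef_rot']).inv()).as_rotvec(),"at",s['ee_pos'],"t",s['time_s'])
E
python3 - <<'E'
from h import *
for d in(.178,.058):print(d,tgt(d));todo(tgt(d),Rg)
print("n world",Rz(S[2]).apply(n))
E
```

```text
0.178 [ 0.6323 -0.0555  0.1979]
shift mm [  62.9193 -275.7145  111.873 ] turn [ 0.0281  0.5973 -0.0082] at [0.5694 0.2202 0.0861] t 4.325
0.058 [ 0.5636 -0.0522  0.0996]
shift mm [  -5.8306 -272.4119   13.5748] turn [ 0.0281  0.5973 -0.0082] at [0.5694 0.2202 0.0861] t 4.325
n world [ 0.5729 -0.0275  0.8192]
```

jog_arm(motion=[[[-20,0,0,0,0,0],[-10,0,40,0,0,0],[0,0,60,0,0,0],[0,0,60,0,0,0],[0,0,60,0,0,0]]], gripper=60)

```text
time_s: 4.95
ee_pos: [0.5452, 0.2201, 0.3092]
eef_rot: [-3.14, 0.065, -0.005]
force: [0.9, 0.7, 0.5]
gripper_width: 0.0599
grip_force: 0.0
```

jog_arm(motion=[[[22,-55,0,0.005,0.12,0],[22,-55,0,0.005,0.12,0],[22,-55,0,0.005,0.12,0],[22,-55,0,0.005,0.12,0],[22,-55,0,0.005,0.12,0]]])

```text
time_s: 5.58
ee_pos: [0.6493, -0.0564, 0.3036]
eef_rot: [-2.989, 0.062, 0.923]
force: [94.1, -5.3, 74.9]
gripper_width: 0.0599
grip_force: 0.0
```

jog_arm(motion=[[[0,0,-40,0,0,0],[0,0,-39,0,0,0],[0,0,0,0,0,0]]])

```text
time_s: 5.95
ee_pos: [0.6487, -0.0547, 0.2198]
eef_rot: [-2.985, 0.061, 0.934]
force: [-0.8, 0.6, 0.2]
gripper_width: 0.0598
grip_force: 0.0
```

```bash
python3 - <<'E'
from h import *
todo(tgt(.178),Rg);todo(tgt(.058),Rg)
s=env.get_state();im=env.grab_frame("wrist");c=env.calibration("wrist");cv2.imwrite("pics/w1.png",im[:,:,::-1]);print(s['joints'])
T=np.eye(4);T[:3,:3]=R.from_rotvec(s['eef_rot']).as_matrix();T[:3,3]=s['ee_pos'];cam=(c['intrinsics'],T@c['tool_from_camera'])
for d in(.05,.095):
  for e in(-.03,.03):
    for w in(-.017,.017):
      P=place(S,np.array([0,-.07+w,.055])+d*n+e*dn);print(d,e,w,proj(0,P,cam).round(0))
E
```

```text
shift mm [-16.3764  -0.7744 -21.8872] turn [-0.0007  0.0044 -0.0067] at [ 0.6487 -0.0547  0.2198] t 5.95
shift mm [ -85.1263    2.5281 -120.1855] turn [-0.0007  0.0044 -0.0067] at [ 0.6487 -0.0547  0.2198] t 5.95
[-0.1427  0.8087  0.516  -0.0863  2.4191  1.4221]
0.05 -0.03 -0.017 [304. 229.]
0.05 -0.03 0.017 [264. 229.]
0.05 0.03 -0.017 [306. 160.]
0.05 0.03 0.017 [264. 160.]
0.095 -0.03 -0.017 [307. 251.]
0.095 -0.03 0.017 [262. 251.]
0.095 0.03 -0.017 [310. 171.]
0.095 0.03 0.017 [261. 171.]
```

View pics/w1.png

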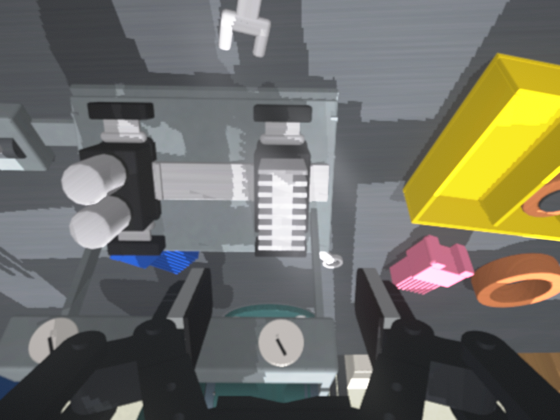

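The wrist view shows the finned sink at cols 257–308, rows 170–252. That agrees with the predicted 261–310 to within 2 mm, and the path in is clear of the bar. I'll go in along the panel normal.

jog_arm(motion=[[[-8,0.5,-12,0,0,0],[-14,0.5,-19,0,0,0],[-14,0.5,-19,0,0,0],[-12,0.5,-17,0,0,0],[-8,0.5,-11,0,0,0]]])

```text
time_s: 6.62
ee_pos: [0.5946, -0.0519, 0.15]
eef_rot: [-2.995, 0.061, 0.911]
force: [-0.5, 0.6, -0.0]
gripper_width: 0.0603
grip_force: 0.0
```

jog_arm(motion=[[[-6,0.5,-8,0,0,0],[-6,0.5,-9,0,0,0],[-6,0,-9,0,0,0],[-5,0,-7,0,0,0],[0,0,0,0,0,0]]])

```text
time_s: 7.25
ee_pos: [0.5698, -0.051, 0.1127]
eef_rot: [-2.989, 0.061, 0.924]
force: [0.6, 0.2, -0.4]
gripper_width: 0.0598
grip_force: 0.0
```

```bash
python3 - <<'E'
from h import *
todo(tgt(.058),Rg);print(env.get_state()['force'])
a=cv2.resize(env.grab_frame("wrist")[:,:,::-1],(400,300))
b=env.grab_frame("scene")[:,:,::-1][60:285,190:390];b=cv2.resize(b,(400,450),interpolation=2)
cv2.imwrite("pics/g1.png",np.hstack([cv2.copyMakeBorder(a,0,150,0,0,0),b]))
E
```

```text
shift mm [ -6.253   -1.2128 -13.0919] turn [ 0.0002  0.0111 -0.0068] at [ 0.5698 -0.051   0.1127] t 7.25
[ 0.6473  0.2463 -0.4466]
```

View pics/g1.png

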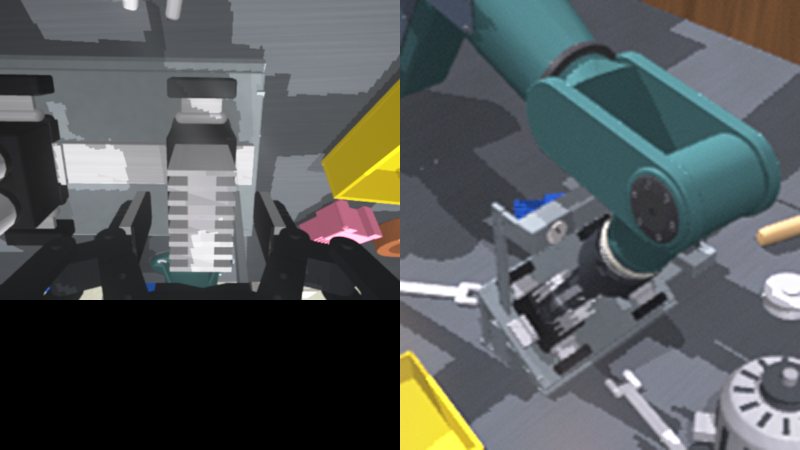

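```bash
python3 - <<'E'
from h import *
s=env.get_state()
D=[([1.2009,.088,1.3723,0,1.6836],[.1448,.5301,.2301]),([.275,.2976,1.4164,.0023,1.4404],[.5694,.2202,.0861]),([-.1427,.8087,.516,-.0863,2.4191],[.6487,-.0547,.2198]),(s['joints'],s['ee_pos'])]
print(s['joints'])
def fk(q,p):
    h,a1,a2,a3,L,o=p
    T=R.from_euler('y',q[1]); F=T*R.from_euler('y',q[2]); W=F*R.from_euler('z',q[3])*R.from_euler('y',q[4])
    w=np.array([a1,o,h])+T.apply([0,0,a2])+F.apply([0,0,a3])
    return R.from_euler('z',q[0]).apply(w),R.from_euler('z',q[0]).apply(w+W.apply([0,0,L])),R.from_euler('z',q[0]).apply(np.array([a1,o,h])+T.apply([0,0,a2]))
r=least_squares(lambda p:np.concatenate([fk(q,p)[1]-x for q,x in D]),[.3,0,.4,.4,.25,.05])
print(r.x,np.abs(r.fun).max())
w,t,e=fk(s['joints'],r.x);print("wrist",w,"elbow",e)
si=lambda P:place([0,0,-S[2]],P-np.append(S[:2],0));print("stand frame",si(w),si(e))
E
```

```text
[-0.1526  0.6226  1.0182 -0.0723  2.0948  1.4423]
[0.0397 0.0029 0.4299 0.4992 0.2919 0.0556] 0.017155157417110933
wrist [ 0.7512 -0.0593  0.354 ] elbow [0.2591 0.0164 0.3889]
stand frame [ 0.2251 -0.068   0.354 ] [-0.2701 -0.016   0.3889]
```

The forearm axis runs at about z = 0.36, well above the bar at 0.235. The fingers straddle the sink centred (pads at cols 138/262, sink 167–235). I'll go the last stretch and close.

jog_arm(motion=[[[-3,0,-4,0,0.006,0],[-3,0,-4,0,0.005,0],[-1,0,-4,0,0,0],[0,0,0,0,0,0]]])

```text
time_s: 7.85
ee_pos: [0.5631, -0.051, 0.1009]
eef_rot: [-2.984, 0.062, 0.94]
force: [-0.3, 0.3, -0.3]
gripper_width: 0.0601
grip_force: 0.0
```

jog_arm(motion=[[[0,0,0,0,0,0],[0,0,0,0,0,0],[0,0,0,0,0,0],[0,0,0,0,0,0],[0,0,0,0,0,0]]], gripper=20)

```text
time_s: 8.48
ee_pos: [0.5637, -0.0509, 0.1018]
eef_rot: [-2.985, 0.061, 0.937]
force: [1.8, 0.8, 1.8]
gripper_width: 0.0335
grip_force: 60.7
```

jog_arm(motion=[[[2,0,3,0,0,0],[2.3,0,3.3,0,0,0],[2.3,-0.2,3.3,0,0,0],[2.3,-0.2,3.3,0,0,0],[2.3,-0.2,3.3,0,0,0]]])

```text
time_s: 9.1
ee_pos: [0.5755, -0.0518, 0.1187]
eef_rot: [-2.987, 0.062, 0.934]
force: [0.0, -1.2, -3.3]
gripper_width: 0.0333
grip_force: 62.5
```

jog_arm(motion=[[[2.3,-0.1,3.3,0,0,0],[2.9,-0.1,4.1,0,0,0],[2.9,-0.1,4.1,0,0,0],[2.9,-0.1,4.1,0,0,0],[2.9,-0.2,4.1,0,0,0]]])

```text
time_s: 9.72
ee_pos: [0.5888, -0.0522, 0.1376]
eef_rot: [-2.985, 0.062, 0.938]
force: [-0.3, -0.4, -4.5]
gripper_width: 0.0332
grip_force: 62.5
```

jog_arm(motion=[[[6,-0.3,9,0,0,0],[10,-0.5,15,0,0,0],[13,-0.5,19,0,0,0],[13,-0.5,19,0,0,0],[10,-0.5,15,0,0,0]]])

```text
time_s: 10.35
ee_pos: [0.6413, -0.0545, 0.2157]
eef_rot: [-2.986, 0.062, 0.936]
force: [0.6, 0.3, -2.7]
gripper_width: 0.0331
grip_force: 62.4
```

jog_arm(motion=[[[3,-10,15,0,0,0],[0,-25,20,0,0,0],[0,-35,10,0,0,0],[0,-35,0,0,0,0],[0,-25,0,0,0,0]]])

```text
time_s: 10.98
ee_pos: [0.6436, -0.1861, 0.2598]
eef_rot: [-2.985, 0.064, 0.937]
force: [-0.2, -0.2, -3.9]
gripper_width: 0.0334
grip_force: 62.4
```

```bash
python3 - <<'E'
from h import *
Rb=Rz(B[2])*R.from_matrix(np.diag([1.,-1,-1]))
todo(place(B,[-.005,.0515,.2]),Rb);todo(place(B,[-.005,.0515,.066]),Rb);print(env.get_state()['force'],env.get_state()['grip_force'])
E
```

```text
shift mm [-133.4204  -79.0911  -59.8489] turn [-0.0819 -0.6034 -0.181 ] at [ 0.6436 -0.1861  0.2598] t 10.975
shift mm [-133.4204  -79.0911 -193.8489] turn [-0.0819 -0.6034 -0.181 ] at [ 0.6436 -0.1861  0.2598] t 10.975
[-0.2056 -0.2304 -3.9308] 62.43721961975098
```

jog_arm(motion=[[[-8,-5,0,-0.006,-0.045,-0.014],[-15,-9,0,-0.009,-0.065,-0.02],[-18,-11,0,-0.011,-0.08,-0.024],[-18,-11,0,-0.011,-0.08,-0.024],[-18,-11,0,-0.011,-0.08,-0.024]]])

```text
time_s: 11.6
ee_pos: [0.5658, -0.2317, 0.2602]
eef_rot: [-3.102, 0.239, 0.398]
force: [0.2, -0.4, -3.4]
gripper_width: 0.0334
grip_force: 62.4
```

jog_arm(motion=[[[-18,-11,-5,-0.011,-0.08,-0.024],[-18,-10,-10,-0.011,-0.08,-0.024],[-13,-7,-15,-0.008,-0.06,-0.018],[-7,-4,-15,-0.004,-0.033,-0.009],[0,0,-15,0,0,0]]])

```text
time_s: 12.22
ee_pos: [0.5094, -0.2637, 0.1998]
eef_rot: [3.121, -0.36, -0.003]
force: [-1.1, 0.2, -3.3]
gripper_width: 0.0332
grip_force: 62.4
```

```bash
python3 - <<'E'
from h import *
Rb=Rz(B[2])*R.from_matrix(np.diag([1.,-1,-1]))
todo(place(B,[-.0,.0515,.066]),Rb);print(env.get_state()['force'],env.get_state()['grip_force'])
a=cv2.resize(env.grab_frame("wrist")[:,:,::-1],(400,300))
b=env.grab_frame("scene")[:,:,::-1][160:360,80:280];b=cv2.resize(b,(400,400),interpolation=2)
cv2.imwrite("pics/p1.png",np.hstack([cv2.copyMakeBorder(a,0,100,0,0,0),b]))
E
```

```text
shift mm [   5.6323   -2.6897 -133.7997] turn [-0.0002 -0.002   0.0001] at [ 0.5094 -0.2637  0.1998] t 12.225
[-1.0845  0.2013 -3.3253] 62.404775619506836
```

View pics/p1.png

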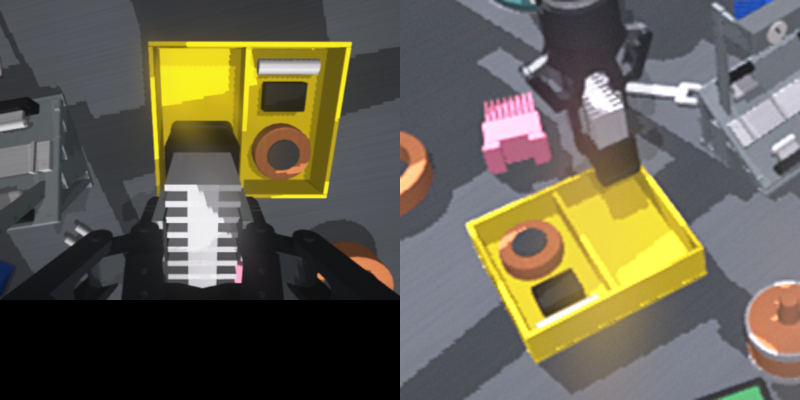

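The wrist and scene views show the regulator held square over the empty compartment, at wrist crop (205,200), and the old parts lie right of the divider. I'll lower it.

jog_arm(motion=[[[2,-1,-15,0,0,0],[2,-1,-30,0,0,0],[2,-1,-30,0,0,0],[0,0,-25,0,0,0],[0,0,-15,0,0,0]]])

```text
time_s: 12.95
ee_pos: [0.5165, -0.2659, 0.0821]
eef_rot: [-3.12, 0.356, 0.006]
force: [0.5, 0.6, -3.9]
gripper_width: 0.0334
grip_force: 62.4
```

jog_arm(motion=[[[0,0,-5,0,0,0],[0,0,-4,0,0,0],[0,0,-3,0,0,0],[0,0,-2,0,0,0],[0,0,0,0,0,0]]])

```text
time_s: 13.58
ee_pos: [0.5166, -0.2666, 0.0707]
eef_rot: [3.121, -0.358, -0.002]
force: [1.1, -0.7, -3.8]
gripper_width: 0.0334
grip_force: 62.4
```

jog_arm(motion=[[[0,0,-2,0,0,0],[0,0,-1.5,0,0,0],[0,0,-1.5,0,0,0],[0,0,0,0,0,0]]])

```text
time_s: 14.08
ee_pos: [0.5164, -0.2664, 0.0651]
eef_rot: [-3.121, 0.358, 0.003]
force: [0.7, -0.2, -3.2]
gripper_width: 0.0331
grip_force: 62.4
```

jog_arm(motion=[[[0,0,-1,0,0,0],[0,0,-1,0,0,0],[0,0,-1,0,0,0],[0,0,0,0,0,0]]])

```text
time_s: 14.58
ee_pos: [0.5167, -0.2666, 0.064]
eef_rot: [3.121, -0.358, -0.001]
force: [-3.8, 3.4, 5.1]
gripper_width: 0.0329
grip_force: 63.5
```

The force swung from -3 N to +5 N at TCP z = 0.064 m, where floor contact is expected. I'll release.

jog_arm(motion=[[[0,0,0,0,0,0],[0,0,0,0,0,0],[0,0,0,0,0,0],[0,0,0,0,0,0]]], gripper=60)

```text
time_s: 15.08
ee_pos: [0.5166, -0.2666, 0.0623]
eef_rot: [3.121, -0.358, -0.002]
force: [0.3, -0.3, -0.1]
gripper_width: 0.0599
grip_force: 0.0
```

jog_arm(motion=[[[0,0,10,0,0,0],[0,0,30,0,0,0],[0,0,50,0,0,0],[0,0,50,0,0,0],[-20,0,30,0,0,0]]])

```text
time_s: 15.7
ee_pos: [0.4978, -0.267, 0.2366]
eef_rot: [3.119, -0.356, 0.006]
force: [0.0, -0.8, 0.7]
gripper_width: 0.06
grip_force: 0.0
```

jog_arm(motion=[[[-50,0,0,0,0,0],[-50,0,0,0,0,0],[-40,0,0,0,0,0],[0,0,0,0,0,0],[0,0,0,0,0,0]]])

```text
time_s: 16.32
ee_pos: [0.3571, -0.2667, 0.2332]
eef_rot: [3.12, -0.358, 0.001]
force: [0.6, 0.2, -0.3]
gripper_width: 0.0604
grip_force: 0.0
```

```bash
python3 - <<'E'
from h import *
s=env.get_state();print(s['ee_pos'],s['force'],s['time_s'])
b=env.grab_frame("scene")[:,:,::-1][110:350,90:370]
cv2.imwrite("pics/f1.png",cv2.resize(b,None,fx=2.5,fy=2.5,interpolation=2))
E
```

```text
[ 0.3571 -0.2667  0.2332] [ 0.6497  0.1501 -0.2976] 16.325
```

View pics/f1.png

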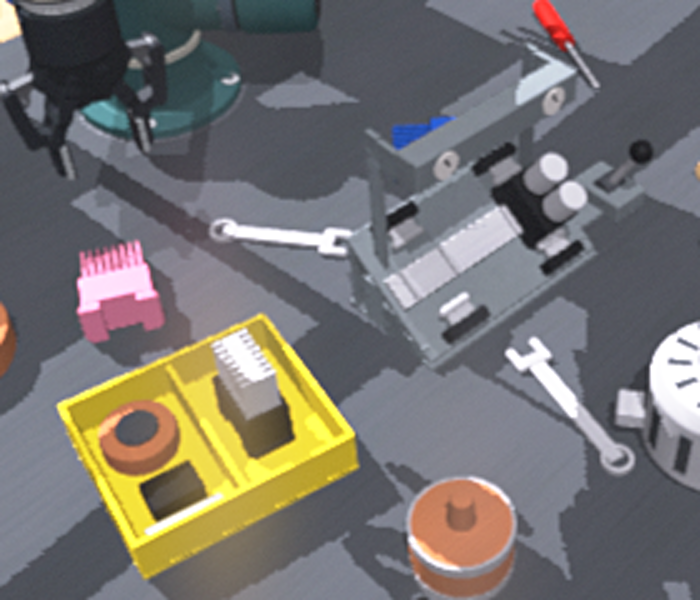

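The regulator stands upright in the empty compartment at (250,395). The capacitors are still on the rail at (545,190), the lever is over at (640,152) and the arm is clear.

```bash
python3 -c "
from bench import env
print(env.finish_job())"
```

```text
the job is handed in; nothing more can be done
None
```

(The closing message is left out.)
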